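# Index a decorating wheel to the red glaze and relock it

### The job

The plaque on the decorating wheel is to be painted from the red jar next. Pull the yellow T-handled plunger up and turn it anticlockwise (seen from above) so that it stays up by itself, swing the wheel by its black post to its end position on the side where the red jar stands, then turn the plunger back and let it drop fully home so that the wheel is locked there. Leave the red jar where it stands.

Things in the scene. Friction and masses are not known exactly. Their poses are not given: they have to be found in the camera images.
- stand: Fixed green stand; origin on the table under the wheel's vertical axis, z up, +x towards the plunger. Aluminium wheel 210 mm across, top 64 mm high, with a clay plaque (140 mm across, top 83). Three notches lock it: the start one (0 +-3 degrees) and +-60 degrees; the plunger enters within 3.8 degrees of one. Stops 1.5 degrees past the 60s. Unlocked, it turns with 1.5 N at the post and stays put.
- guide (a point): Plunger's vertical axis at the top of its slotted aluminium guide (52 x 40 mm), 98 mm high, 120 mm from the wheel's axis along the stand's +x; a green column of the same height stands beyond it. The plunger rises at most 22 mm, against 4 to 7 N. Home, it cannot turn; raised over 12 mm (16 to 18 is good) it turns anticlockwise seen from above, up to a stop at 80 degrees.
- tee (a point): Middle of the plunger's yellow T-bar: 46 mm long (its x), 12 wide (y; grip here), 22 high. Home: point 131 mm high, bar along the stand's x (it may sit turned up to 25 degrees). Let go at 40 degrees or more it rests 12 mm up and stays out. Turned back to under 20 degrees and let go, the spring drops it: fully home over a notch, but left 8 mm high on the steel between notches.
- post (a point): Black upright round post on the wheel's rim, opposite the plunger at the start: 16 mm diameter, from 64 to 128 mm high, round top. The point is on its axis, 110 mm high, a good place to grip; it moves on a 90 mm radius about the stand's z. End position: 60 degrees round from the stand's -x direction, towards the stand's +y or -y, whichever is the red jar's side.
- red_jar: Jar of dark red glaze, 72 mm diameter, 105 mm high, white lid, loose; origin at the middle of its underside. It stands about 210 mm from the wheel's axis, on the stand's +y or -y side; a like jar of cream-white glaze stands on the other side.
There are look-alikes about, which are no part of the job. Leave any pink or turquoise look-alike of the red_jar alone.

How it is judged (in metres and radians):
On the way, in this order (a step that is already met when the one before it is completed fails the run):
1. the plunger stays up by itself: lifted more than 9 mm, twisted more than 30 degrees, no finger touching the fixture (z of tee in the frame of stand above 0.14 m and angle between the x axis of tee and the x axis of stand, either way round above 0.52 rad and contact force between the fingers and stand below 0.2 N), for 0.2 s.
2. with the plunger still up, the post is swung to the end position on the red jar's side (z of tee in the frame of stand above 0.139 m and ((y of post in the frame of stand above 0.066 m and y of red_jar in the frame of stand above 0 m) or (y of post in the frame of stand below -0.066 m and y of red_jar in the frame of stand below 0 m))), for 0.2 s.
At the end, for the whole second after the job is handed in: Plunger home (T-handle within 4 mm of its lowest height, within 28 degrees of the stand's x axis), post at the end position on the red jar's side (66 mm or more to that side; exact is 78), fixture released, red jar upright, at rest, within 30 mm of its start (z of tee in the frame of stand below 0.135 m and angle between the x axis of tee and the x axis of stand, either way round below 0.5 rad and ((y of post in the frame of stand above 0.066 m and y of red_jar in the frame of stand above 0 m) or (y of post in the frame of stand below -0.066 m and y of red_jar in the frame of stand below 0 m)) and linear speed of red_jar below 0.02 m/s and distance of red_jar from where it was at the start of the episode below 0.03 m and angle between red_jar's own z axis and vertical below 0.2 rad and contact force between the fingers and stand below 0.2 N); the robot touches nothing.
It fails at once if the red jar is shoved more than 40 mm or tipped (distance of red_jar from where it was at the start of the episode above 0.04 m or angle between red_jar's own z axis and vertical above 0.5 rad).
It also fails if it takes over 72 s, if anything falls off the work surface, if the arm or the gripper's body presses on something with over 40 N, if the wrist force passes 120 N, or if a joint passes its speed limit or range.

### The arm

A 6-joint arm with a two-finger parallel gripper is mounted at the origin on the work surface. World frame = base frame: x ahead of the robot, y to its left, z up, the work surface at z = 0. Lengths are in m, angles in degrees, forces in N, time in s.
With the tool pointing down it reaches from about 0.4 to 0.825 m from the base axis. Payload 7 kg.
Tool frame: the origin (TCP) lies between the finger pads; the fingertips stand 14 mm ahead of it and the grasp point (between the pads) lies 5 mm behind it; z points along the fingers, y is the line along which they close (so a half turn about z gives the same grasp; the last joint's range is limited). The gripper opens to 88 mm and grips with 3 to 60 N. Pads are 19 mm wide; open, the fingers measure 130 mm over their backs; the gripper's body (78 mm by 193 mm) begins 47 mm behind the grasp point.
Start: joints at [16.507, 20.546, 0.682, 0, -70.136, -16.507], TCP at [0.675, -0, 0.241] pointing down, gripper open.
Joint ranges: [-176.03, 176.03], [-82.01, 121.73], [-58.28, 71.71], [-173.87, 95.51], [-174.79, -0.11], [-173.66, 173.66]. Speed limits (degrees/s): [136.94, 136.94, 172.46, 180, 180, 180].

### API

Orientations are given as [roll, pitch, yaw] about the fixed x, y, z axes, in that order (R = Rz(yaw) Ry(pitch) Rx(roll)).
In Python, from plant import status, cams, job gives the robot as it stands. The module is installed in compiled form; this text tells all that it offers.
- The arm moves only by the tool step_arm, never from a script. Its arguments are lists of equal length, an entry for each row: "xyz": the shift along the tool's x, y, z each as a share of 20 cm, from -1 to 1, a list of three; "yaw": the turn about the tool's z as a share of 360 degrees, from -1 to 1; "claw": the closure, from -1 (fully open) to 1 (shut). A call has 1 to 20 rows; each row is the pose to reach, as a shift and turn from the pose commanded when the call began, along the tool's axes at that moment, turning the shorter way round; what a row does not reach only later rows make up. A row lasts 1/12 s, in which the tool goes at most 41.7 mm and 7.16 degrees, less where a joint would pass 70% of its speed; a pose out of reach is approached as far as the arm can. A call with a number of a shift or a turn outside -1 to 1 is refused whole. A call with a gripper value outside its range is refused whole. The fingers move at their own pace and stop on an object; "grip_force" is the grip in N (left out, the last holds). Time passes only in rows, so rows that repeat a pose let the fingers close. It gives the time, the measured TCP pose, the force, the opening and the grip force at its end, in the units of the state.
- status.get_state(): the state, without advancing time (a new reading comes with each control period).
- cams.capture(name): name is "scene" or "side" or "wrist"; returns (picture, depth): 420x560x3 uint8, blue, green, red; 420x560 float32, m along the optical axis (not along the pixel's ray), 0 where there is no reading.
- cams.calibration(name): a dict with "mtx" (3x3 intrinsics, pixels), "D" ([k1, k2, p1, p2, k3] as OpenCV has them; the pictures are not rectified), "camera_from_world" (4x4, takes a point from world to camera coordinates); the wrist camera has in their place "T_tool_cam" (4x4, takes a point from camera to tool coordinates, whose origin is the TCP and whose axes are the flange's). Camera axes: x right, y down, z forward; pixel columns grow to the right and rows downward; lengths in m; the calibration is good to about 2 mm. A picture is of the moment at which its call begins: read the wrist's pose just before it. calibration takes no time and is no camera call.
- job.close_job(): hands the job in; it is judged then, once.
The state is a dict: "time_s": time; "joints": joint angles; "qd": joint speeds; "joint_torque": joint torques, N m; "tcp_pos": TCP position; "eef_rot": TCP orientation; "contact_force": force on the tool from outside, world axes, zero at the start; "moment": the same for the moment, N m; "gripper_width": finger opening in m; "gripper_force": force on a finger pad.
Only numpy, scipy, OpenCV 4.12 (cv2) and the standard library are available. Lean on these libraries where they do the work, as an engineer would, in place of code of your own. Each camera call takes 0.05 s, during which the arm holds its last target. There are 200 camera calls.

## Working session

There is one attempt and no reset: what is moved stays moved. The work goes in short steps, Python scripts to look and compute and a tool call to move; the robot and the scene stay as the last step left them, time stands still between calls to the robot, and variables do not carry over. Pictures are saved under pics/ and viewed, at most 10 in all, crops included, and the job is handed in when it is done.

Besides the shell and the picture viewer there is one more tool, called after "Request:" as name(argument=value, ...) on one line, values as JSON. step_arm: Moves the arm, as the interface text tells. Shift numbers are shares of 20 cm and turn numbers shares of 360 degrees, none past 1 either way. Its arguments: {"type":"object","properties":{"xyz":{"type":"array"},"yaw":{"type":"array"},"claw":{"type":"array"},"grip_force":{"type":"number"}},"required":["xyz","yaw","claw"]}

```bash
mkdir -p pics
cat > h.py <<'E'
import numpy as np, cv2
from plant import status, cams, job
def shot(name):
    s=status.get_state(); im,d=cams.capture(name); return s,im,d
def world(name,d):
    c=cams.calibration(name); K=np.array(c["mtx"]);D=np.array(c["D"])
    h,w=d.shape; u,v=np.meshgrid(np.arange(w),np.arange(h))
    p=cv2.undistortPoints(np.stack([u,v],-1).reshape(-1,1,2).astype(np.float64),K,D).reshape(h,w,2)
    P=np.dstack([p[...,0]*d,p[...,1]*d,d,np.ones_like(d)])
    T=np.linalg.inv(np.array(c["camera_from_world"]))
    X=(P@T.T)[...,:3]; X[d==0]=np.nan
    return X
E
python3 - <<'E'
from h import *
a=[]
for n in("scene","side"):
    s,im,d=shot(n); cv2.imwrite(f"pics/{n}0.png",im); np.savez(f"{n}0.npz",im=im,X=world(n,d))
    print(n,np.linalg.inv(np.array(cams.calibration(n)["camera_from_world"]))[:3,3])
print(s)
E
```

```text
scene [ 1.17437115 -0.42330426  0.59626704]
side [ 0.33955573 -0.86786231  0.6317164 ]
{'time_s': 0.05, 'joints': array([ 1.65068314e+01,  2.05918752e+01,  6.34610051e-01, -2.02419100e-02,
       -7.01364349e+01, -1.65045111e+01]), 'qd': array([ 0.05712975, -0.079352  ,  0.13317595, -0.03043893, -0.00873139,
       -0.01390067]), 'joint_torque': array([-5.66391882e-04, -5.84668279e+01,  2.94057959e+01,  7.02602729e+00,
        1.02937481e-02, -4.61257775e-05]), 'tcp_pos': array([ 6.74536568e-01, -2.41768374e-05,  2.39623677e-01]), 'eef_rot': array([ 1.79904754e+02, -8.37723216e-03, -9.00045662e+01]), 'contact_force': array([0.16097246, 0.62807601, 0.51188004]), 'moment': array([ 0.00211896, -0.00581176, -0.0009546 ]), 'gripper_force': 0.0, 'gripper_width': 0.08781783592465862}
```

View pics/scene0.png

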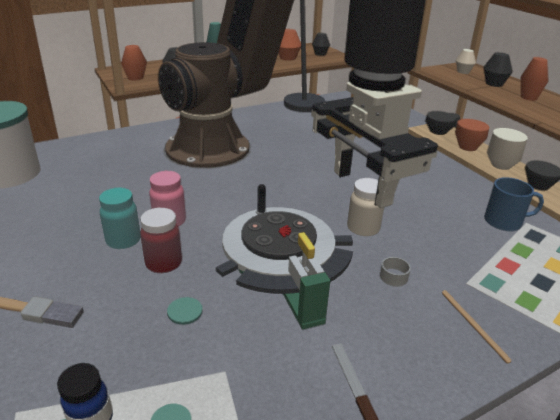

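View pics/side0.png

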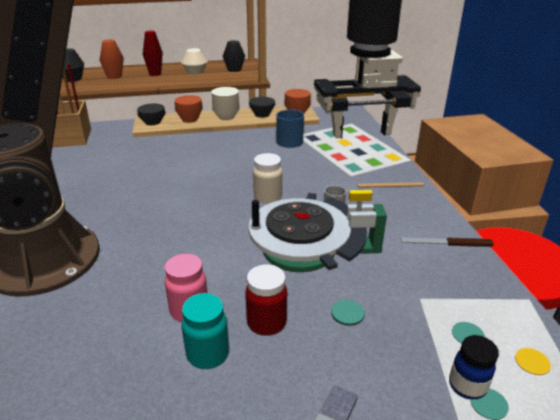

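Scene picture: the wheel is at about (280,240), the post at (262,198) and the yellow tee at (307,245). Jar candidates are the dark red one with a white lid at (161,240), pink at (167,200), turquoise at (120,218) and cream at (366,207). Only the one at (161,240) in scene, (266,300) in side, is dark red with a white lid. I'll measure and confirm it in a crop.

Run:
```python
from h import *
for n in("scene","side"):
    z=np.load(n+"0.npz"); im,X=z["im"],z["X"]; hsv=cv2.cvtColor(im,cv2.COLOR_BGR2HSV); H,S,V=hsv[...,0].astype(int),hsv[...,1],hsv[...,2]
    Z=X[...,2]
    box=np.zeros(Z.shape,bool)
    if n=="scene": box[150:340,100:400]=1
    else: box[140:350,220:400]=1
    def rep(l,m):
        m=m&box&np.isfinite(Z); P=X[m]
        if len(P)==0: print(l,"none");return
        v,u=np.nonzero(m)
        print(n,l,len(P),"px",u.mean().round(),v.mean().round(),"med",np.median(P,0).round(4),"lo",np.percentile(P,3,0).round(4),"hi",np.percentile(P,97,0).round(4)); return P
    ye=(H>20)&(H<34)&(S>140)&(V>100)
    P=rep("tee",ye&(Z>.09))
    Pt=P[P[:,2]>np.percentile(P[:,2],97)-.004] ; print(" teetop",len(Pt),Pt.mean(0).round(4))
    if len(Pt)>4:
        r=cv2.minAreaRect((Pt[:,:2]*1000).astype(np.float32)); print("  rect",r)
    pb=(V<60)&(Z>.09)&(Z<.135)
    rep("post",pb)
    red=((H<8)|(H>172))&(S>150)&(Z>.02)&(Z<.1)
    P=rep("red",red)
    wh=(S<60)&(V>120)&(Z>.088)&(Z<.112); 
    if n=="scene": 
        lid=wh.copy(); lid[:,230:]=0; rep("redlid",lid)
        lid=wh.copy(); lid[:,:330]=0; rep("creamlid",lid)
    # wheel rim
    w=(S<50)&(V>110)&(abs(Z-.064)<.006)&box; 
    P=X[w]
    q=P[:,:2]; 
    for _ in range(6):
        A=np.c_[2*q,np.ones(len(q))]; 
        c=np.linalg.lstsq(A,(q**2).sum(1),rcond=None)[0][:2]; r=np.hypot(*(q-c).T); q=q[abs(r-.088)<.025] if (abs(r-.088)<.025).sum()>50 else q
    print(n,"wheel",len(P),len(q),c.round(4),np.percentile(r,[2,50,98]).round(4),P[:,2].mean().round(4))
    plq=(Z>.078)&(Z<.089)&box&(V<110); P=rep("plaque",plq)
    if n=="scene": cr=im[150:345,100:400]
    else: cr=im[150:345,180:480]
    cv2.imwrite(f"pics/{n}c.png",cv2.resize(cr,None,fx=2.6,fy=2.6,interpolation=cv2.INTER_CUBIC))
```

```text
scene tee 167 px 307.0 244.0 med [ 0.6647 -0.0838  0.1412] lo [ 0.6378 -0.0887  0.1264] hi [ 0.6777 -0.0764  0.143 ]
 teetop 122 [ 0.6575 -0.0826  0.1416]
  rect ((656.1427612304688, -81.79129028320312), (10.918950080871582, 43.41585159301758), 81.71231842041016)
scene post 141 px 265.0 201.0 med [ 0.4516 -0.0595  0.1097] lo [ 0.447  -0.1085  0.0916] hi [ 0.6948 -0.0499  0.127 ]
scene red 90 px 274.0 234.0 med [ 0.5423 -0.057   0.0809] lo [ 0.4677 -0.2696  0.0213] hi [ 0.5547 -0.0451  0.0829]
scene redlid 645 px 157.0 218.0 med [ 0.4411 -0.2623  0.1053] lo [ 0.4073 -0.2864  0.0949] hi [ 0.4652 -0.2323  0.1069]
scene creamlid 375 px 367.0 187.0 med [0.5091 0.1507 0.1054] lo [0.4807 0.1323 0.0908] hi [0.5344 0.183  0.1074]
scene wheel 2642 2011 [ 0.5325 -0.0575] [0.0742 0.0894 0.1033] 0.0643
scene plaque 2272 px 263.0 236.0 med [ 0.5357 -0.0816  0.0798] lo [ 0.3556 -0.2903  0.0781] hi [ 0.7074 -0.0092  0.0874]
side tee 232 px 360.0 195.0 med [ 0.6532 -0.0851  0.133 ] lo [ 0.6329 -0.0898  0.1207] hi [ 0.6726 -0.0788  0.1412]
 teetop 70 [ 0.654  -0.0834  0.1395]
  rect ((653.5430297851562, -83.62771606445312), (12.243035316467285, 42.51076126098633), 76.6887435913086)
side post 113 px 258.0 210.0 med [ 0.4452 -0.0616  0.1093] lo [ 0.4392 -0.1095  0.0909] hi [ 0.4522 -0.0574  0.1251]
side red 1292 px 268.0 303.0 med [ 0.431  -0.2888  0.0593] lo [ 0.4016 -0.296   0.0222] hi [ 0.543  -0.0568  0.0815]
side wheel 2416 2384 [ 0.536  -0.0633] [0.0696 0.0916 0.1062] 0.0622
side plaque 713 px 296.0 234.0 med [ 0.516  -0.0897  0.0798] lo [ 0.4051 -0.2883  0.0781] hi [ 0.693  -0.0171  0.0868]
```

View pics/scenec.png

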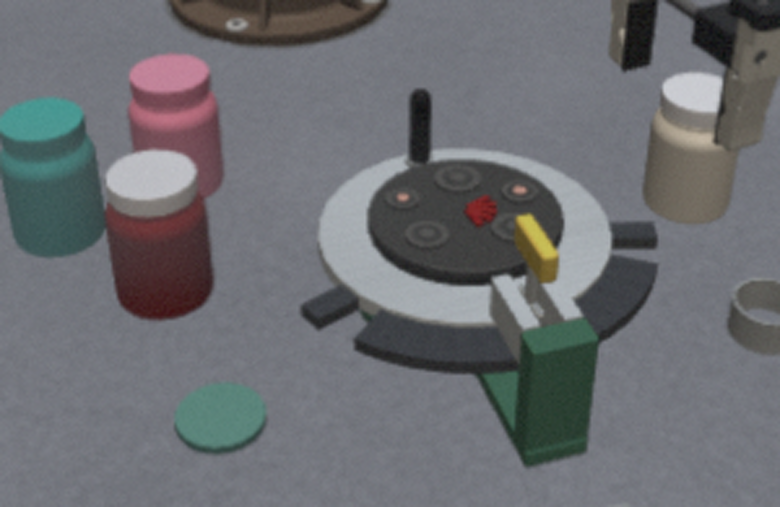

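The crop confirms it: dark red with a white lid, world about (0.437,-0.262), stand -y side. The stand's x runs about -10° in world, so the post goes anticlockwise seen from above. Next a wrist view to refine this.

```bash
cat >> h.py <<'E'
from scipy.spatial.transform import Rotation as Ro
def wristworld(s,d):
    c=cams.calibration("wrist"); K=np.array(c["mtx"]);D=np.array(c["D"])
    h,w=d.shape; u,v=np.meshgrid(np.arange(w),np.arange(h))
    p=cv2.undistortPoints(np.stack([u,v],-1).reshape(-1,1,2).astype(np.float64),K,D).reshape(h,w,2)
    P=np.dstack([p[...,0]*d,p[...,1]*d,d,np.ones_like(d)])
    W=np.eye(4); W[:3,:3]=Ro.from_euler("xyz",s["eef_rot"],degrees=True).as_matrix(); W[:3,3]=s["tcp_pos"]
    X=(P@(W@np.array(c["T_tool_cam"])).T)[...,:3]; X[d==0]=np.nan
    return X
E
python3 - <<'E'
from h import *
print(np.array(cams.calibration("wrist")["T_tool_cam"]).round(3))
s,im,d=shot("wrist"); cv2.imwrite("pics/w0.png",im); X=wristworld(s,d); np.savez("w0.npz",im=im,X=X)
print(np.nanmin(X,(0,1)),np.nanmax(X,(0,1)), X[210,280])
E
```

```text
[[ 0.    -0.954 -0.298  0.081]
 [ 1.     0.    -0.     0.001]
 [ 0.    -0.298  0.954 -0.143]
 [ 0.     0.     0.     1.   ]]
[ 0.24254964 -0.48539652 -0.75768787] [1.77599165 0.44194654 0.34375404] [ 0.66592999  0.04295637 -0.00106583]
```

Request:
step_arm(xyz=[[0.45,0.575,-0.3],[0.45,0.575,-0.3],[0.45,0.575,-0.3],[0.45,0.575,-0.3],[0.45,0.575,-0.3],[0.45,0.575,-0.3],[0.45,0.575,-0.3]], yaw=[0,0,0,0,0,0,0], claw=[-1,-1,-1,-1,-1,-1,-1])

```text
time_s: 0.73
tcp_pos: [0.5599, -0.09, 0.3005]
eef_rot: [-180.0, 0.0, -90.0]
contact_force: [-0.1, 0.9, 0.1]
gripper_width: 0.0873
gripper_force: 0.0
```

Run:
```python
from h import *
s,im,d=shot("wrist"); cv2.imwrite("pics/w1.png",im); X=wristworld(s,d); np.savez("w1.npz",im=im,X=X)
print(s["time_s"],s["tcp_pos"],s["eef_rot"])
hsv=cv2.cvtColor(im,cv2.COLOR_BGR2HSV); H,S,V=[hsv[...,i].astype(int) for i in range(3)]; Z=X[...,2]
def fit(q,R,tol=.006):
    c=q.mean(0)
    A=np.c_[2*q,np.ones(len(q))]; s=np.linalg.lstsq(A,(q**2).sum(1),rcond=None)[0]
    return s[:2],np.sqrt(s[2]+s[:2]@s[:2])
m=((abs(Z-.083)<.007)&(V<110)).astype(np.uint8); m=cv2.morphologyEx(m,cv2.MORPH_CLOSE,np.ones((9,9)))
n,l,st,_=cv2.connectedComponentsWithStats(m); k=1+st[1:,4].argmax(); cn=max(cv2.findContours((l==k).astype(np.uint8),0,1)[0],key=cv2.contourArea)
print("plaque",st[k]); q=cv2.convexHull(cn)[:,0]; q=X[q[:,1],q[:,0]]; q=q[np.isfinite(q[:,2])&(abs(q[:,2]-.083)<.01)][:,:2]; print(len(q),fit(q,.07))
ye=(H>20)&(H<34)&(S>140)&(V>100)&(Z>.11); P=X[ye]; print("tee",len(P),np.median(P,0)); P=P[abs(P[:,2]-.142)<.004]; print(len(P),cv2.minAreaRect((P[:,:2]*1000).astype(np.float32)))
for nm,lo,hi in(("post",.115,.135),("postall",.09,.135)):
    pm=(V<70)&(Z>lo)&(Z<hi)&(np.hypot(X[...,0]-.447,X[...,1]+.05)<.04); P=X[pm]; v,u=np.nonzero(pm); print(nm,len(P),P.mean(0) if len(P) else 0,u.mean(),v.mean())
g=(H>55)&(H<90)&(S>80)&(abs(Z-.098)<.006)&(X[...,0]>.6); P=X[g]; print("col",len(P), P.mean(0) if len(P) else 0)
```

```text
0.7333 [ 0.55992308 -0.08998301  0.30054631] [-1.79979380e+02  2.36938536e-02 -9.00260438e+01]
plaque [ 240  156  107   94 4726]
36 (array([ 0.53494178, -0.06385258]), np.float64(0.06814785585195654))
tee 293 [ 0.65063118 -0.0848858   0.1384061 ]
155 ((653.0590209960938, -80.60598754882812), (11.848264694213867, 43.94252395629883), 81.38436126708984)
post 149 [ 0.44706384 -0.05704849  0.12327009] 372.255033557047 218.61073825503357
postall 254 [ 0.44814266 -0.05811477  0.11488484] 369.31496062992125 215.45669291338584
col 532 [ 0.6955449  -0.08839344  0.09706184]
```

View pics/w1.png

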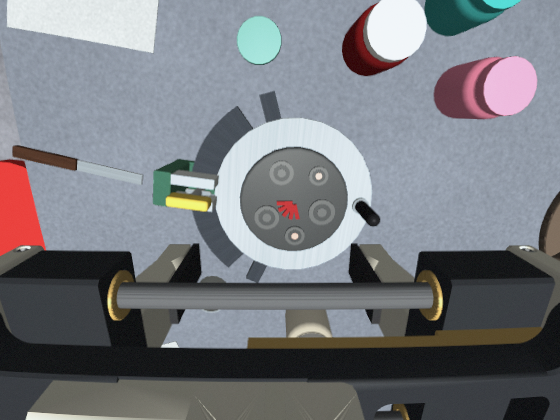

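Wrist view: wheel at (295,193), tee at (188,202), post top at (372,218) and red jar lid at (395,30). Fits agree on a wheel centre of (0.535,-0.063), a stand x of -9° and a tee at (0.654,-0.082). I'll hover over the tee with the gripper turned.

Request:
step_arm(xyz=[[-0.04,-0.47,0],[-0.04,-0.47,0],[-0.04,-0.47,0],[-0.04,-0.47,0.3],[-0.04,-0.47,0.3],[-0.04,-0.47,0.3],[-0.04,-0.47,0.3],[-0.04,-0.47,0.3],[-0.04,-0.47,0.3],[-0.04,-0.47,0.5],[-0.04,-0.47,0.5],[-0.04,-0.47,0.5],[-0.04,-0.47,0.5],[-0.04,-0.47,0.5],[-0.04,-0.47,0.5],[-0.04,-0.47,0.5]], yaw=[0.275,0.275,0.275,0.275,0.275,0.275,0.275,0.275,0.275,0.275,0.275,0.275,0.275,0.275,0.275,0.275], claw=[-1,-1,-1,-1,-1,-1,-1,-1,-1,-1,-1,-1,-1,-1,-1,-1], grip_force=40)

```text
time_s: 2.12
tcp_pos: [0.6542, -0.0814, 0.1991]
eef_rot: [-180.0, -0.1, 171.2]
contact_force: [-0.5, -0.4, -0.9]
gripper_width: 0.0875
gripper_force: 0.0
```

Run:
```python
from h import *
s,im,d=shot("wrist"); cv2.imwrite("pics/w2.png",im); X=wristworld(s,d)
print(s["time_s"],s["tcp_pos"],s["eef_rot"],s["joints"])
hsv=cv2.cvtColor(im,cv2.COLOR_BGR2HSV); H,S,V=[hsv[...,i].astype(int) for i in range(3)]; Z=X[...,2]
ye=(H>20)&(H<34)&(S>140)&(V>100)&(Z>.11); P=X[ye]; print("tee",len(P)); P=P[abs(P[:,2]-.142)<.004]; print(len(P),cv2.minAreaRect((P[:,:2]*1000).astype(np.float32)))
```

```text
2.1167 [ 0.65416494 -0.0814194   0.19914891] [-1.79970053e+02 -1.11141904e-01  1.71229311e+02] [ 9.81624768e+00  2.06803184e+01 -4.66074146e+00 -7.78322440e-03
 -6.47738305e+01 -1.08583583e+02]
tee 428
362 ((652.643798828125, -79.86808013916016), (11.483139038085938, 45.330833435058594), 81.83403778076172)
```

Request:
step_arm(xyz=[[0.005,0.005,0.2],[0.005,0.005,0.3],[0.005,0.005,0.37],[0.005,0.005,0.37],[0.005,0.005,0.37],[0.005,0.005,0.37],[0.005,0.005,0.37],[0.005,0.005,0.37],[0.005,0.005,0.37],[0.005,0.005,0.37],[0.005,0.005,0.37],[0.005,0.005,0.37]], yaw=[0,0,0,0,0,0,0,0,0,0,0,0], claw=[-1,-1,-1,-1,1,1,1,1,1,1,1,1], grip_force=30)

```text
time_s: 3.17
tcp_pos: [0.6532, -0.0809, 0.1268]
eef_rot: [180.0, 0.0, 171.0]
contact_force: [0.6, -0.2, 0.4]
gripper_width: 0.0399
gripper_force: 0.0
```

Request:
step_arm(xyz=[[0,0,0],[0,0,0],[0,0,0],[0,0,0],[0,0,0],[0,0,0],[0,0,0],[0,0,0]], yaw=[0,0,0,0,0,0,0,0], claw=[1,1,1,1,1,1,1,1])

```text
time_s: 3.83
tcp_pos: [0.6534, -0.0796, 0.1266]
eef_rot: [179.9, 0.0, 171.0]
contact_force: [-1.1, 5.3, 0.0]
gripper_width: 0.0118
gripper_force: 30.0
```

Request:
step_arm(xyz=[[0,0.008,0],[0,0.008,0],[0,0.008,-0.03],[0,0.008,-0.05],[0,0.008,-0.07],[0,0.008,-0.085],[0,0.008,-0.085],[0,0.008,-0.085]], yaw=[0,0,0,0,0,0,0,0], claw=[1,1,1,1,1,1,1,1])

```text
time_s: 4.5
tcp_pos: [0.6533, -0.0794, 0.1435]
eef_rot: [180.0, 0.0, 171.0]
contact_force: [2.2, -0.6, -5.8]
gripper_width: 0.012
gripper_force: 30.0
```

Request:
step_arm(xyz=[[0,0,0],[0,0,0],[0,0,0],[0,0,0],[0,0,0],[0,0,0],[0,0,0],[0,0,0],[0,0,0],[0,0,0],[0,0,0],[0,0,0]], yaw=[-0.018,-0.036,-0.054,-0.072,-0.09,-0.108,-0.126,-0.144,-0.162,-0.18,-0.18,-0.18], claw=[1,1,1,1,1,1,1,1,1,1,1,1])

```text
time_s: 5.5
tcp_pos: [0.6538, -0.0803, 0.1436]
eef_rot: [-179.9, -0.0, -124.2]
contact_force: [4.1, -6.0, -6.4]
gripper_width: 0.0118
gripper_force: 30.0
```

Request:
step_arm(xyz=[[0,0,0.01],[0,0,0.02],[0,0,0.02],[0,0,0.02],[0,0,0.02],[0,0,0.02],[0,0,0.02],[0,0,0.02],[0,0,0.02],[0,0,0.02]], yaw=[0,0,0,0,0,0,0,0,0,0], claw=[1,1,-1,-1,-1,-1,-1,-1,-1,-1])

```text
time_s: 6.33
tcp_pos: [0.6534, -0.0792, 0.1396]
eef_rot: [-180.0, 0.0, -124.2]
contact_force: [-0.1, 0.5, 0.1]
gripper_width: 0.0592
gripper_force: 0.0
```

Request:
step_arm(xyz=[[0,0,-0.1],[0,0,-0.2],[0,0,-0.35],[0,0,-0.35],[0,0,-0.35]], yaw=[0,0,0,0,0], claw=[-1,-1,-1,-1,-1])

```text
time_s: 6.75
tcp_pos: [0.6545, -0.0792, 0.2119]
eef_rot: [-179.8, 0.2, -124.2]
contact_force: [0.6, -0.1, 0.5]
gripper_width: 0.0865
gripper_force: 0.0
```

Run:
```python
from h import *
s=status.get_state(); print(s["time_s"],s["tcp_pos"],s["eef_rot"],s["contact_force"],s["gripper_width"],s["joints"])
for n in("scene","side","wrist"):
    s,im,d=shot(n); X=wristworld(s,d) if n=="wrist" else world(n,d)
    cv2.imwrite(f"pics/{n}3.png",im)
    hsv=cv2.cvtColor(im,cv2.COLOR_BGR2HSV); H,S,V=[hsv[...,i].astype(int) for i in range(3)]; Z=X[...,2]
    ye=(H>20)&(H<34)&(S>140)&(V>100)&(Z>.11)&(np.hypot(X[...,0]-.653,X[...,1]+.08)<.04); P=X[ye]
    if len(P)<5: print(n,"no tee"); continue
    zt=np.percentile(P[:,2],95); Q=P[P[:,2]>zt-.005]; print(n,"teetop",zt,len(Q),cv2.minAreaRect((Q[:,:2]*1000).astype(np.float32)))
    pm=(V<70)&(Z>.1)&(Z<.135)&(np.hypot(X[...,0]-.447,X[...,1]+.05)<.03); P=X[pm]; print(" post",len(P),P.mean(0) if len(P) else 0)
```

```text
6.75 [ 0.65452969 -0.07918861  0.21192819] [-1.79811281e+02  1.57300666e-01 -1.24187270e+02] [ 0.62460219 -0.14280029  0.45945096] 0.08647277731867166 [ 1.00250984e+01  1.99767339e+01 -3.98767227e+00  2.06688773e-02
 -6.57906404e+01 -4.42210632e+01]
scene teetop 0.15428514423018205 146 ((656.64794921875, -81.95393371582031), (42.37466049194336, 11.232828140258789), 55.542816162109375)
 post 104 [ 0.45078054 -0.05765578  0.11505138]
side teetop 0.1527307587318887 70 ((652.9957885742188, -83.35475158691406), (47.116058349609375, 10.870304107666016), 55.49277114868164)
 post 79 [ 0.44531169 -0.06118198  0.11439915]
wrist teetop 0.15313883786626198 311 ((652.9144897460938, -80.91404724121094), (44.85076141357422, 10.84153938293457), 56.052459716796875)
 post 692 [ 0.44916046 -0.05736406  0.11724368]
```

The plunger stays up: top at 0.153, turned 65°. Now to hover over the post.

Request:
step_arm(xyz=[[0.475,0.933,0],[0.475,0.933,0],[0.475,0.933,0],[0.475,0.933,0.1],[0.475,0.933,0.1],[0.475,0.933,0.1],[0.475,0.933,0.1],[0.475,0.933,0.1]], yaw=[0.097,0.097,0.097,0.097,0.097,0.097,0.097,0.097], claw=[-1,-1,-1,-1,-1,-1,-1,-1])

```text
time_s: 7.57
tcp_pos: [0.4456, -0.0529, 0.1896]
eef_rot: [-180.0, 0.0, -159.0]
contact_force: [0.5, -0.3, 0.3]
gripper_width: 0.0878
gripper_force: 0.0
```

Run:
```python
from h import *
s,im,d=shot("wrist"); print(s["time_s"],s["tcp_pos"],s["eef_rot"],s["joints"])
X=wristworld(s,d); cv2.imwrite("pics/w4.png",im); V=im.max(2); Z=X[...,2]
pm=(V<80)&(Z>.085)&(Z<.135)&(np.hypot(X[...,0]-.446,X[...,1]+.053)<.03)
P=X[pm]; print(len(P),P.mean(0)); T=P[P[:,2]>.1255]; print("top",len(T),T.mean(0) if len(T) else 0)
cam=(Ro.from_euler("xyz",s["eef_rot"],degrees=True).as_matrix()@np.array(cams.calibration("wrist")["T_tool_cam"])[:3,3])+s["tcp_pos"]; print(cam)
M=(abs(Z-.064)<.004)&(V>120); q=X[M][:,:2]; print(len(q))
```

```text
7.5667 [ 0.44557954 -0.05291137  0.18963314] [-1.79985635e+02  1.87809987e-02 -1.59039822e+02] [ 1.85458420e+01  1.22938417e+00 -3.09109541e+01  1.60184068e-02
 -5.78402933e+01 -8.75941904e+01]
553 [ 0.4412005  -0.05629063  0.11584036]
top 117 [ 0.44433792 -0.05527749  0.12647174]
[ 0.3689448  -0.08240323  0.33293756]
10427
```

View pics/w4.png

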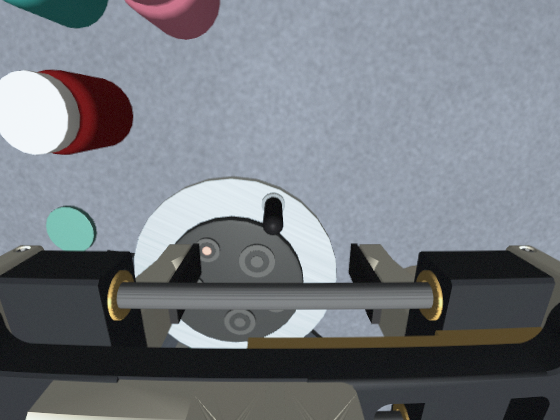

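Wrist view: the post at (273,215) is centred between the open fingers. Descending and closing gently.

Request:
step_arm(xyz=[[0,0,0.15],[0,0,0.3],[0,0,0.4],[0,0,0.4],[0,0,0.4],[0,0,0.4],[0,0,0.4],[0,0,0.4],[0,0,0.4],[0,0,0.4],[0,0,0.4],[0,0,0.4],[0,0,0.4],[0,0,0.4],[0,0,0.4],[0,0,0.4],[0,0,0.4],[0,0,0.4],[0,0,0.4],[0,0,0.4]], yaw=[0,0,0,0,0,0,0,0,0,0,0,0,0,0,0,0,0,0,0,0], claw=[-1,-1,-1,-1,1,1,1,1,1,1,1,1,1,1,1,1,1,1,1,1], grip_force=10)

```text
time_s: 9.28
tcp_pos: [0.4459, -0.0529, 0.1096]
eef_rot: [-180.0, 0.0, -159.1]
contact_force: [2.0, -0.5, -0.3]
gripper_width: 0.0155
gripper_force: 10.0
```

Run:
```python
import numpy as np
c=np.array([.535,-.061]);p0=np.array([.446,-.053]);a0=np.degrees(np.arctan2(*(p0-c)[::-1]));print(a0%360)
a=np.radians(np.linspace(a0%360,231,18)[1:]);r=np.linspace(np.hypot(*(p0-c)),.09,18)[1:]
p=c+np.c_[r*np.cos(a),r*np.sin(a)]-p0
y=np.radians(-159);x=np.c_[p@[np.cos(y),np.sin(y)],p@[np.sin(y),-np.cos(y)]]/.2
print(x.round(3).tolist(),p[-1]+p0)
```

```text
174.86362150757228
[[0.011, -0.023], [0.02, -0.047], [0.028, -0.072], [0.035, -0.097], [0.04, -0.122], [0.044, -0.147], [0.046, -0.173], [0.047, -0.199], [0.047, -0.225], [0.044, -0.251], [0.041, -0.276], [0.036, -0.302], [0.029, -0.327], [0.021, -0.351], [0.012, -0.375], [0.001, -0.399], [-0.011, -0.422]] [ 0.47836116 -0.13094314]
```

Request:
step_arm(xyz=[[0.011,-0.023,0],[0.02,-0.047,0],[0.028,-0.072,0],[0.035,-0.097,0],[0.04,-0.122,0],[0.044,-0.147,0],[0.046,-0.173,0],[0.047,-0.199,0],[0.047,-0.225,0],[0.044,-0.251,0],[0.041,-0.276,0],[0.036,-0.302,0],[0.029,-0.327,0],[0.021,-0.351,0],[0.012,-0.375,0]], yaw=[0,0,0,0,0,0,0,0,0,0,0,0,0,0,0], claw=[1,1,1,1,1,1,1,1,1,1,1,1,1,1,1])

```text
time_s: 10.53
tcp_pos: [0.4705, -0.1243, 0.1095]
eef_rot: [180.0, -0.0, -159.1]
contact_force: [-3.1, 2.4, 1.1]
gripper_width: 0.0156
gripper_force: 10.0
```

Request:
step_arm(xyz=[[-0.011,-0.024,0],[-0.017,-0.036,0],[-0.023,-0.047,0],[-0.023,-0.047,0],[-0.023,-0.047,0]], yaw=[0,0,0,0,0], claw=[1,1,1,1,1])

```text
time_s: 10.95
tcp_pos: [0.4782, -0.1313, 0.1095]
eef_rot: [-180.0, 0.0, -159.1]
contact_force: [0.8, -0.8, -2.7]
gripper_width: 0.0158
gripper_force: 10.0
```

Probing for the stop with a small extra push.

Request:
step_arm(xyz=[[-0.003,-0.005,0],[-0.005,-0.009,0],[-0.008,-0.013,0],[-0.008,-0.013,0],[-0.008,-0.013,0]], yaw=[0,0,0,0,0], claw=[1,1,1,1,1])

```text
time_s: 11.37
tcp_pos: [0.4801, -0.1329, 0.1095]
eef_rot: [180.0, -0.0, -159.1]
contact_force: [-2.6, 0.1, -1.9]
gripper_width: 0.016
gripper_force: 10.0
```

Request:
step_arm(xyz=[[-0.004,-0.006,0],[-0.008,-0.013,0],[-0.008,-0.013,0],[-0.008,-0.013,0]], yaw=[0,0,0,0], claw=[1,1,1,1])

```text
time_s: 11.7
tcp_pos: [0.4829, -0.1349, 0.1096]
eef_rot: [-180.0, 0.0, -159.1]
contact_force: [-1.7, 1.1, -1.6]
gripper_width: 0.0154
gripper_force: 10.0
```

Request:
step_arm(xyz=[[-0.004,-0.006,0],[-0.008,-0.013,0],[-0.008,-0.013,0],[-0.008,-0.013,0]], yaw=[0,0,0,0], claw=[1,1,1,1])

```text
time_s: 12.03
tcp_pos: [0.483, -0.1352, 0.1094]
eef_rot: [179.8, -0.1, -159.2]
contact_force: [-10.5, 15.8, 9.1]
gripper_width: 0.0157
gripper_force: 10.0
```

The stop is felt at (0.483,-0.135). Backing off 2.4 mm from it to the exact notch, then releasing and rising.

Request:
step_arm(xyz=[[0.006,0.011,0],[0.0125,0.0215,0],[0.0125,0.0215,0],[0.0125,0.0215,0],[0.0125,0.0215,0],[0.0125,0.0215,0],[0.0125,0.0215,0],[0.0125,0.0215,0],[0.0125,0.0215,0],[0.0125,0.0215,0],[0.0125,0.0215,0],[0.0125,0.0215,-0.2],[0.0125,0.0215,-0.35],[0.0125,0.0215,-0.5],[0.0125,0.0215,-0.5],[0.0125,0.0215,-0.5]], yaw=[0,0,0,0,0,0,0,0,0,0,0,0,0,0,0,0], claw=[1,1,1,1,-1,-1,-1,-1,-1,-1,-1,-1,-1,-1,-1,-1])

```text
time_s: 13.37
tcp_pos: [0.4822, -0.1334, 0.2114]
eef_rot: [-179.9, 0.2, -159.1]
contact_force: [-0.2, -0.4, -1.2]
gripper_width: 0.0864
gripper_force: 0.0
```

Run:
```python
from h import *
s=status.get_state(); print(s["time_s"],s["tcp_pos"],s["eef_rot"],s["joints"])
for n in("scene","side","wrist"):
    s,im,d=shot(n); X=wristworld(s,d) if n=="wrist" else world(n,d); cv2.imwrite(f"pics/{n}5.png",im)
    V=im.max(2).astype(int); Z=X[...,2]
    pm=(V<80)&(Z>.1)&(Z<.135)&(np.hypot(X[...,0]-.48,X[...,1]+.133)<.03); P=X[pm]
    print(n,len(P),P.mean(0) if len(P) else 0); T=P[P[:,2]>.1245]; print("  top",len(T),T.mean(0) if len(T) else 0)
```

```text
13.3667 [ 0.48224869 -0.13342339  0.21144041] [-179.93475259    0.23698546 -159.11660808] [ 7.07971369e+00  5.13577407e+00 -2.35498558e+01  7.79186760e-03
 -6.10686616e+01 -7.62002115e+01]
scene 118 [ 0.48513883 -0.1370167   0.11529902]
  top 23 [ 0.48279611 -0.13597287  0.12653446]
side 115 [ 0.47903977 -0.13955862  0.1144009 ]
  top 11 [ 0.47932919 -0.13636147  0.12581568]
wrist 386 [ 0.47624328 -0.13536082  0.12039148]
  top 145 [ 0.47881839 -0.13444786  0.12593992]
```

Request:
step_arm(xyz=[[-0.9,-0.061,0],[-0.9,-0.061,0],[-0.9,-0.061,0],[-0.9,-0.061,0],[-0.9,-0.061,0],[-0.9,-0.061,0],[-0.9,-0.061,0],[-0.9,-0.061,0]], yaw=[-0.0975,-0.0975,-0.0975,-0.0975,-0.0975,-0.0975,-0.0975,-0.0975], claw=[-1,-1,-1,-1,-1,-1,-1,-1])

```text
time_s: 14.18
tcp_pos: [0.6527, -0.0809, 0.208]
eef_rot: [179.9, -0.1, -124.1]
contact_force: [0.5, 0.8, 0.5]
gripper_width: 0.0875
gripper_force: 0.0
```

Run:
```python
from h import *
s,im,d=shot("wrist"); X=wristworld(s,d); print(s["time_s"],s["tcp_pos"],s["eef_rot"])
hsv=cv2.cvtColor(im,cv2.COLOR_BGR2HSV); H,S,V=[hsv[...,i].astype(int) for i in range(3)]; Z=X[...,2]
ye=(H>20)&(H<34)&(S>140)&(V>100)&(Z>.11); P=X[ye]; zt=np.percentile(P[:,2],95); Q=P[P[:,2]>zt-.005]; print(zt,len(Q),cv2.minAreaRect((Q[:,:2]*1000).astype(np.float32)))
```

```text
14.1833 [ 0.65273335 -0.08088848  0.2080222 ] [ 1.79876282e+02 -1.01839259e-01 -1.24127814e+02]
0.15307532429526644 344 ((653.063232421875, -80.6592788696289), (45.22843551635742, 11.136014938354492), 56.17569351196289)
```

Request:
step_arm(xyz=[[0,0,0.15],[0,0,0.3],[0,0,0.35],[0,0,0.35],[0,0,0.35],[0,0,0.35],[0,0,0.35],[0,0,0.35],[0,0,0.35],[0,0,0.35],[0,0,0.35],[0,0,0.35],[0,0,0.35],[0,0,0.35],[0,0,0.35],[0,0,0.35],[0,0,0.35],[0,0,0.35],[0,0,0.35],[0,0,0.35]], yaw=[0,0,0,0,0,0,0,0,0,0,0,0,0,0,0,0,0,0,0,0], claw=[-1,-1,-1,-1,1,1,1,1,1,1,1,1,1,1,1,1,1,1,1,1], grip_force=30)

```text
time_s: 15.9
tcp_pos: [0.6537, -0.0808, 0.1395]
eef_rot: [180.0, -0.0, -124.0]
contact_force: [-0.1, -0.1, 0.1]
gripper_width: 0.0117
gripper_force: 30.0
```

Request:
step_arm(xyz=[[0,0,-0.01],[0,0,-0.02],[0,0,-0.02],[0,0,-0.02],[0,0,-0.02],[0,0,-0.02],[0,0,-0.02],[0,0,-0.02],[0,0,-0.02],[0,0,-0.02],[0,0,-0.02],[0,0,-0.02],[0,0,-0.02],[0,0,-0.02]], yaw=[0,0,0.018,0.036,0.054,0.072,0.09,0.108,0.126,0.144,0.162,0.177,0.177,0.177], claw=[1,1,1,1,1,1,1,1,1,1,1,1,1,1])

```text
time_s: 17.07
tcp_pos: [0.6531, -0.0795, 0.1426]
eef_rot: [179.9, -0.1, 172.3]
contact_force: [0.3, 5.1, -6.3]
gripper_width: 0.0117
gripper_force: 30.0
```

Request:
step_arm(xyz=[[0,0.005,0.0],[0,0.006,0.02],[0,0.006,0.04],[0,0.006,0.06],[0,0.006,0.075],[0,0.006,0.075],[0,0.006,0.075]], yaw=[0,0,0,0,0,0,0], claw=[1,1,1,1,1,1,1])

```text
time_s: 17.65
tcp_pos: [0.6532, -0.0794, 0.128]
eef_rot: [-180.0, -0.1, 172.3]
contact_force: [-2.0, 4.0, -4.5]
gripper_width: 0.0117
gripper_force: 30.0
```

The spring still pulls down at the bottom, so it isn't sitting on the steel. Releasing and rising.

Request:
step_arm(xyz=[[0,0,0],[0,0,0],[0,0,0],[0,0,0],[0,0,0],[0,0,0],[0,0,0],[0,0,0],[0,0,-0.15],[0,0,-0.3],[0,0,-0.5],[0,0,-0.6],[0,0,-0.6],[0,0,-0.6],[0,0,-0.6]], yaw=[0,0,0,0,0,0,0,0,0,0,0,0,0,0,0], claw=[-1,-1,-1,-1,-1,-1,-1,-1,-1,-1,-1,-1,-1,-1,-1])

```text
time_s: 18.9
tcp_pos: [0.6535, -0.0795, 0.2481]
eef_rot: [180.0, -0.0, 172.3]
contact_force: [-0.4, 0.0, -0.8]
gripper_width: 0.0877
gripper_force: 0.0
```

Run:
```python
from h import *
for n in("scene","side","wrist"):
    s,im,d=shot(n); X=wristworld(s,d) if n=="wrist" else world(n,d)
    cv2.imwrite(f"pics/{n}6.png",im)
    hsv=cv2.cvtColor(im,cv2.COLOR_BGR2HSV); H,S,V=[hsv[...,i].astype(int) for i in range(3)]; Z=X[...,2]
    ye=(H>20)&(H<34)&(S>140)&(V>100)&(Z>.11)&(np.hypot(X[...,0]-.653,X[...,1]+.08)<.04); P=X[ye]
    zt=np.percentile(P[:,2],95); Q=P[P[:,2]>zt-.005]; print(n,"teetop",zt,len(Q),cv2.minAreaRect((Q[:,:2]*1000).astype(np.float32)))
    pm=(V<80)&(Z>.1)&(Z<.135)&(np.hypot(X[...,0]-.48,X[...,1]+.133)<.03); P=X[pm]; print(" post",len(P),P.mean(0) if len(P) else 0)
    if n=="scene":
        m=(S<60)&(V>120)&(Z>.088)&(Z<.112); m[:,230:]=0; print(" lid",np.median(X[m],0))
print(s["time_s"],s["tcp_pos"],s["contact_force"])
```

```text
scene teetop 0.1431678695668746 128 ((656.6253051757812, -81.560302734375), (11.157148361206055, 43.27632522583008), 81.19644165039062)
 post 120 [ 0.48539345 -0.13716595  0.11518664]
 lid [ 0.43823188 -0.2642974   0.10502603]
side teetop 0.14081916524352267 86 ((654.2456665039062, -82.4594955444336), (11.106032371520996, 42.96510314941406), 79.9016342163086)
 post 116 [ 0.47900564 -0.13932445  0.1140417 ]
wrist teetop 0.14133294121994264 237 ((652.370361328125, -79.74070739746094), (10.885680198669434, 45.012298583984375), 82.60026550292969)
 post 493 [ 0.48241414 -0.13223194  0.11932659]
19.0 [ 0.6532522  -0.0795567   0.24721523] [-0.16305664  1.0899417  -0.44879031]
```

View pics/scene6.png

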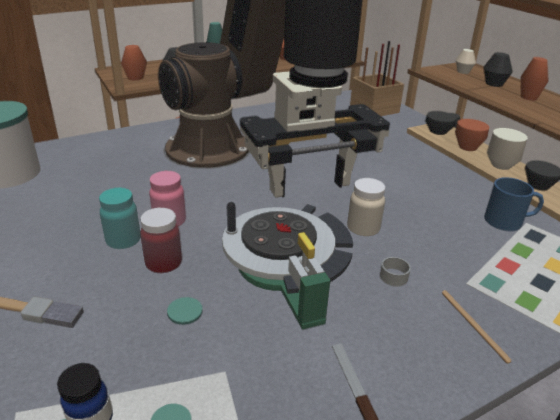

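The tee at (307,246) is back at its home height (top about 0.142) and angle. The post at (231,217) is on the red jar's side, and the red jar at (161,240) hasn't moved. Handing in.

```bash
python3 -c "
from plant import job
print(job.close_job())"
```

```text
the job is handed in; nothing more can be done
None
```

I handed the job in with the plunger home, the wheel at its end notch on the red jar's side, the red jar where it stood and the gripper clear; no verdict came back.

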